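# Screw in the outlet elbow, couple the pipe and lock it

## Robot

A 6-joint arm with a two-finger parallel gripper is mounted at the origin on a cart in front of the work surface, level with it; the furniture and walls round the work are solid. World frame = base frame: x ahead of the robot, y to its left, z up, the work surface at z = 0. Lengths are in mm, angles in rad, forces in N, time in s.
With the tool pointing down it reaches from about 300 to 875 mm from the base axis. Payload 6.4 kg.
Tool frame: the origin (TCP) lies between the finger pads; the fingertips stand 14 mm ahead of it and the grasp point (between the pads) lies 5 mm behind it; x points along the fingers, z is the direction in which the jaws open and shut, and the axes are right-handed (so a half turn about x gives the same grasp; the last joint's range is limited). The gripper opens to 85 mm and grips with 20 to 120 N. Pads are 22 mm wide; open, the fingers measure 114 mm over their backs; the gripper's body (76 mm by 85 mm) begins 54 mm behind the grasp point. The pads swing forward as they close: fully open they stand 13 mm farther back than shut.
Start: joints at [-1.532, 0.181, 1.607, -0, 1.354, -0.206], TCP at [139.374, -557.868, 245.288] pointing down, gripper open.
Joint ranges: [-2.99, 2.99], [-0.89, 2.07], [0.3, 2.58], [-1.14, 4.28], [0, 2.63], [-3.12, 3.12]. Speed limits (rad/s): [2.57, 2.57, 3.01, 3.14, 3.14, 3.14].

## Interface

Orientations are given as a unit quaternion [w, x, y, z].
In Python, from bench import monitor, read_camera, camera_model, job_done, spot_in, outline_of, pinpoint gives the robot as it stands. The module is installed in compiled form; this text tells all that it offers.
- The arm moves only by the tool drive_tool, never from a script. Its argument "commands" is a list of rows, each a list of 3 entries, a list of its own where there are three numbers: the opening, from -1 (shut) to 1 (fully open), then the shift along the tool's x, y, z in m, then the turn about the tool's x in rad. A call has 1 to 5 rows; each row shifts and turns the commanded pose from where the row before left it, along the tool's axes as they then stand; what a row does not reach is not made up. A row lasts 1/8 s, in which the tool goes at most 62.5 mm and 10.7 degrees, less where a joint would pass 70% of its speed; a pose out of reach is approached as far as the arm can. A call with a gripper value outside its range is refused whole. The fingers move at their own pace and stop on an object; "grip_force" is the grip in N (left out, the last holds). Time passes only in rows, so rows that do not move let the fingers close. It gives the time, the measured TCP pose, the force and the opening at its end, in the units of the state.
- monitor.read_state(): the state, without advancing time (a new reading comes with each control period).
- read_camera(name): name is "scene" or "top" or "wrist"; returns (picture, depth): 400x640x3 uint8, red, green, blue; 400x640 float32, mm along the optical axis (not along the pixel's ray), 0 where there is no reading.
- camera_model(name): a dict with "fx", "fy", "cx", "cy" (pixels), "k1" (the pictures are not rectified: a ray, as slopes to the right and down, at radius r is drawn at 1 + k1 r^2 times it, then the intrinsics apply), "position" and "rotation" of the camera in the world; the wrist camera has in their place "mount" (4x4, takes a point from camera to tool coordinates, whose origin is the TCP and whose axes are the tool frame's). Camera axes: x right, y down, z forward; pixel columns grow to the right and rows downward; lengths in mm; the calibration is good to about 2 mm. A picture is of the moment at which its call begins: read the wrist's pose just before it. camera_model takes no time and is no camera call.
- job_done(): hands the job in, once; it reports no verdict.
Trained networks look in the newest picture that a camera, given by its name, has taken for a name from the list of things; names that differ only in an ending like _2 or _b are one class to them, and where a whole thing is asked for, a point or a joint stands for the part that bears it (a point fixed in the world has none). Each returns a list of dicts, best first, with "conf" (0 to 1); they miss things now and then, are a little off and sometimes report something else, mostly with a low value. They report only what shows in the picture. A call takes as long as a camera call.
- spot_in(camera, name): "centre" ([x, y, z] in mm, in the coordinates of the camera as it stood for that picture, good to about 4 mm: the middle of the surface that is visible of it).
- outline_of(camera, name): "region" (400x640 bool, what is visible of it).
- pinpoint(camera, name): "centre" ([x, y, z] in mm, in the coordinates of the camera as it stood for that picture, good to about 4 mm: a listed point, or the origin of a listed thing).
The state is a dict: "time": time; "joints": joint angles; "joint_velocities": joint speeds; "tau": joint torques, N m; "tool_pos": TCP position; "tool_rot": TCP orientation; "ft_force": force on the tool from outside, world axes, zero at the start; "ft_torque": the same for the moment, N m; "width": opening from 0.0 (shut) to 1.0 (fully open).
Only numpy, scipy, OpenCV 4.12 (cv2) and the standard library are available. Lean on these libraries where they do the work, as an engineer would, in place of code of your own. Each camera call takes 0.05 s, during which the arm holds its last target.

## Task

Finish the plumbing of the test rig. Screw the brass elbow clockwise into the clamped black block, on past the point where it starts to get stiff, and stop with its outlet pointing straight along the V cradle (do not overtighten it past that line); let go of it, then lay the white pipe in the cradle, slide it onto the outlet until it is fully home against the elbow's collar, and finally swing the red keeper bar shut behind it. Leave the other things on the bench where they are.

Things in the scene. Friction and masses are not known exactly. Their poses are not given: they have to be found in the camera images.
- rig: Fixed rig: grey painted base plate 170 x 410 x 10 mm. Origin on the bench (z 0) near its middle, z up, y along the cradle. In its frame (mm): elbow axis at x 0, y 115; cradle along y at x 0, y -190 to 5; keeper pivot at x -70, y -113. A green line on the plate, from the block towards the cradle, shows where the outlet must point.
- thread_mouth (a point): Threaded mouth of the clamped black manifold block (60 x 60 mm), on the elbow's turning axis: rig x 0, y 115, z 26 mm. Steel clamp straps hold the block at x -49 to 49, bolt heads up to z 34. Above z 36 mm there is free room beside the leg for fingers to go right round, 25 to 90 mm from the axis.
- thread (a joint): How far the brass elbow is screwed in (right-hand thread). rad, grows clockwise seen from above, sinking 4 mm a turn. Starts at 0 to 1.2 and runs with friction 0.3 N m to its limit 4.90, where it is snug; it cannot be unscrewed below 0. The leg points, in the rig frame, at angle -pi/2 + 5.60 - (thread + elbow) from x towards y.
- elbow (a joint): Further turn of the elbow after it is snug, same sense, rad, 0 until then: needs 0.5 N m at once, 0.68 at 0.70. At 4.90 on the thread and 0.70 here the leg points along the rig's -y, in line with the cradle; over 0.96 is overtightened. Stays where it is left. The leg can be pushed round by closed fingers standing beside it.
- elbow_tip (a point): Free end of the elbow's level leg, on its centre line, 92 mm from the turning axis; z 46 mm when snug, up to 3.1 mm higher before. The last 34 mm is a round spigot, 16 mm in diameter, rounded end, two thin black rings; behind it, 50 to 58 mm from the axis, a collar 29 mm in diameter where the pipe comes home.
- outlet_mark (a point): Point fixed on the rig where elbow_tip lies when the outlet points straight along the cradle: rig x 0, y 23, z 46 mm.
- pipe: Loose straight white plastic pipe, 160 mm long, 32 mm outside, 22 mm bore, open at both ends, both ends alike, 0.12 kg. Origin at its middle on its axis, x along the pipe. Starts lying on the bench beside the rig (axis at z 16 mm).
- pipe_seat (a point): Point fixed on the rig where the pipe's middle lies when home: rig x 0, y -23, z 46 mm. Lay the pipe with its middle at rig y -65 to -90, clear of the spigot. The grey V cradle has 45 degree faces, upper edges at x +-18, z 38 mm; a pipe in it has its axis at z 46, so grip it by its upper half, fingertips at most 6 mm below its axis.
- keeper (a joint): Red keeper bar on an upright pivot at rig x -70, y -113 mm. rad; 0 = shut on its stop, pointing along rig +x across the cradle, 5 mm behind a seated pipe; at value v it points at angle -v from x towards y (opens clockwise from above). Starts at 1.3 to 1.8, stays where left, friction 0.08 N m. Bar 100 mm long, 10 wide, z 47 to 59 mm; it cannot pass a pipe that is not home.
- keeper_knob (a point): Top centre of the black upright knob (14 mm in diameter, z 58 to 82 mm) on the keeper bar, 90 mm from its pivot.
- battery: Bystander: orange and black battery pack with a lead, 52 x 116 x 28 mm. Origin under its middle.
- multimeter: Bystander: yellow and black hand meter, 136 x 68 x 40 mm, lying on its back. Origin under its middle.
- tape_white: Bystander: roll of white tape lying flat, 60 mm across, 24 mm high. Origin under its middle.

How it is judged (in metres and radians):
On the way, in this order (a step that is already met when the one before it is completed fails the run):
1. the elbow is screwed in snug (thread over 4.8 rad) and its outlet points along the cradle (tip within 8 mm of the mark, 5 degrees), with no finger on it (horizontal distance between elbow_tip and outlet_mark below 0.008 m and value of joint thread above 4.8 rad and contact force between the fingers and elbow below 0.3 N), for 0.3 s.
2. the pipe is home on the outlet (its middle within 8 mm of the seat point, its axis within 4 degrees of the cradle), the keeper still open (over 0.3 rad) (distance between pipe and pipe_seat below 0.008 m and angle between the x axis of pipe and the y axis of rig, either way round below 0.07 rad and value of joint keeper above 0.3 rad), for 0.2 s.
At the end, for the whole second after the job is handed in: The elbow is snug (thread over 4.8 rad) with its tip within 8 mm of the outlet mark (5 degrees), the pipe lies at rest in the cradle with its middle within 8 mm of the seat point and its axis within 4 degrees of the cradle, and the keeper is shut (under 0.12 rad) (horizontal distance between elbow_tip and outlet_mark below 0.008 m and value of joint thread above 4.8 rad and distance between pipe and pipe_seat below 0.008 m and angle between the x axis of pipe and the y axis of rig, either way round below 0.07 rad and linear speed of pipe below 0.02 m/s and value of joint keeper below 0.12 rad); the robot touches nothing.
It fails at once if the elbow is overtightened, more than 15 degrees past the line of the cradle (value of joint elbow above 0.96 rad).
It fails at once if the battery, the meter or the tape is moved by more than 30 mm (distance of any of battery, multimeter, tape_white from where it was at the start of the episode above 0.03 m).
It also fails if it takes over 72 s, if anything falls off the work surface, if the arm or the gripper's body presses on something with over 40 N, if the wrist force passes 120 N, or if a joint passes its speed limit or range.

## Working session

There is one attempt and no reset: what is moved stays moved. The work goes in short steps, Python scripts to look and compute and a tool call to move; the robot and the scene stay as the last step left them, time stands still between calls to the robot, and variables do not carry over. Pictures are saved under pics/ and viewed, and the job is handed in when it is done.

Besides the shell and the picture viewer there is one more tool, called after "Call:" as name([rows], argument=value, ...), one row to a line, values as JSON. drive_tool: Moves the arm, as the interface text tells. Its arguments: {"type":"object","properties":{"commands":{"type":"array"},"grip_force":{"type":"number"}},"required":["commands"]}

```bash
mkdir -p pics; ls; cat > h.py <<'E'
import numpy as np, cv2
from bench import monitor, read_camera, camera_model, job_done, spot_in, outline_of, pinpoint
from scipy.spatial.transform import Rotation as R
def rot(q): return R.from_quat([q[1],q[2],q[3],q[0]]).as_matrix()
def toolT():
    s=monitor.read_state(); T=np.eye(4); T[:3,:3]=rot(s['tool_rot']); T[:3,3]=s['tool_pos']; return T
def camT(n,tool=None):
    m=camera_model(n)
    if n=='wrist': return (toolT() if tool is None else tool)@np.array(m['mount'])
    T=np.eye(4); r=np.array(m['rotation']); T[:3,:3]=r if r.shape==(3,3) else rot(r); T[:3,3]=m['position']; return T
def w(T,p): return (T@np.append(np.array(p,float),1))[:3]
def project(n,P,T):
    m=camera_model(n); p=np.linalg.inv(T)@np.append(P,1); x,y=p[0]/p[2],p[1]/p[2]; f=1+m['k1']*(x*x+y*y)
    return m['fx']*x*f+m['cx'],m['fy']*y*f+m['cy']
def shot(n,fn):
    T=camT(n); im,d=read_camera(n); cv2.imwrite('pics/'+fn,im[:,:,::-1]); return im,d,T
def cloud(n,d,T):
    m=camera_model(n); v,u=np.mgrid[0:400,0:640]
    xd=(u-m['cx'])/m['fx']; yd=(v-m['cy'])/m['fy']; x,y=xd.copy(),yd.copy()
    for _ in range(8):
        f=1+m['k1']*(x*x+y*y); x=xd/f; y=yd/f
    P=np.stack([x*d,y*d,d],-1)@T[:3,:3].T+T[:3,3]; P[d<=0]=np.nan; return P
E
cat > a.py <<'E'
from h import *
print(monitor.read_state()); 
for n in ['top','scene']:
    print(n,camera_model(n))
    im,d,T=shot(n,n+'0.png')
    np.savez('pics/'+n+'0.npz',d=d,T=T,im=im)
    for o in ['rig','thread_mouth','elbow_tip','outlet_mark','pipe','pipe_seat','keeper_knob','battery','multimeter','tape_white']:
        r=pinpoint(n,o)
        print(o,[(np.round(w(T,x['centre']),1).tolist(),round(x['conf'],2)) for x in r[:2]])
print(camera_model('wrist'))
E
python3 a.py
```

```text
pics
{'time': 0.0, 'joints': array([-1.53232401e+00,  1.81562432e-01,  1.60805827e+00, -2.22484687e-05,
        1.35378716e+00, -2.06276027e-01]), 'joint_velocities': array([ 8.95167344e-04,  1.55494761e-04,  2.21366212e-03,  3.85987746e-05,
       -8.31160147e-05,  5.12735517e-04]), 'tau': array([ 4.56953067e-04, -4.44871759e+01, -3.51337659e+01, -2.00293025e-04,
        8.97963066e-03, -8.37719057e-06]), 'tool_pos': array([ 139.33159901, -557.29445796,  244.34781755]), 'tool_rot': array([ 0.55687607,  0.43571009,  0.55771615, -0.43473953]), 'ft_force': array([-0.39164042,  0.55601501, -1.0292917 ]), 'ft_torque': array([-0.05427425, -0.03347186,  0.02972978]), 'width': 0.9967009891992541}
top {'fx': 376.8627638413467, 'fy': 376.8627638413467, 'cx': 325.64429674764574, 'cy': 199.29500665930436, 'k1': -0.021887586602261, 'position': array([ 486.73467859,   50.31042001, 1143.44002645]), 'rotation': array([-0.03979822,  0.71034695, -0.70161994,  0.0394052 ])}
rig [([553.1, -164.5, 0.6], 0.74)]
thread_mouth [([541.3, -51.0, 25.0], 0.72)]
elbow_tip [([735.0, -290.6, 5.1], 0.73), ([477.3, 
[... 862 characters left out ...]
, -190.5, 45.2], 0.68), ([535.8, -52.0, 28.0], 0.22)]
keeper_knob [([525.1, -374.8, 87.6], 0.68)]
battery [([748.1, -149.3, 5.8], 0.78)]
multimeter [([659.1, 350.8, 0.7], 0.91)]
tape_white [([737.6, -290.2, 1.9], 0.84)]
{'fx': 305.3573369847668, 'fy': 305.3573369847668, 'cx': 321.9320545853831, 'cy': 191.75866522530737, 'k1': -0.03177272627146923, 'mount': array([[ 7.85639818e-04, -2.64201355e-01,  9.64467224e-01,
        -1.27698335e+02],
       [ 7.30614463e-05, -9.64467504e-01, -2.64201491e-01,
         6.62665094e+01],
       [ 9.99999689e-01,  2.78032582e-04, -7.38421141e-04,
        -2.82280452e-01],
       [ 0.00000000e+00,  0.00000000e+00,  0.00000000e+00,
         1.00000000e+00]])}
```

View pics/top0.png

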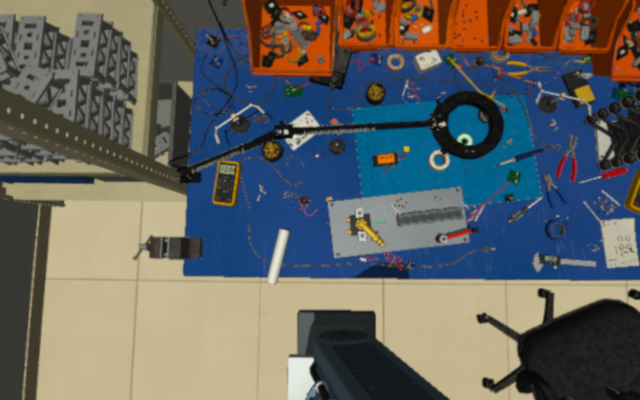

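View pics/scene0.png

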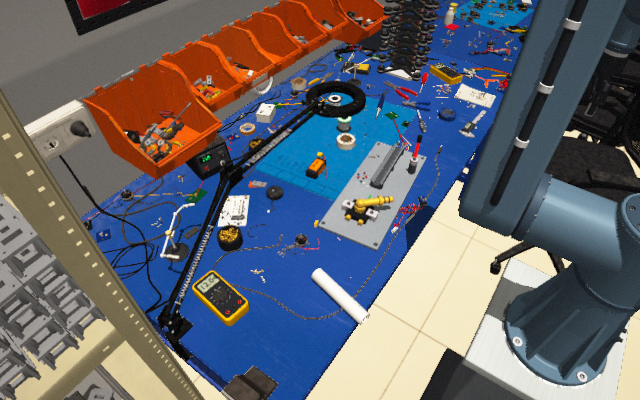

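Top: rig plate about (330–470, 187–257), elbow at (365,225), keeper at (455,237), pipe at (280,256), lamp ring at (468,125). Next I'll make exact fits of the rig, pipe and elbow.

```bash
cat > b.py <<'E'
from h import *
for n in ['top','scene']:
    z=np.load('pics/'+n+'0.npz'); im,d,T=z['im'],z['d'],z['T']
    P=cloud(n,d,T)
    read_camera(n)
    # plate: z 6..14 grey in region
    hsv=cv2.cvtColor(im,cv2.COLOR_RGB2HSV)
    for o in ['rig','pipe','elbow','elbow_tip','keeper','battery','tape_white']:
        r=outline_of(n,o)
        if not r: print(o,None); continue
        for x in r[:2]:
            m=x['region']; Q=P[m]; Q=Q[~np.isnan(Q[:,0])]
            print(n,o,round(x['conf'],2),m.sum(),np.round(np.median(Q,0),1),np.round(Q.min(0)),np.round(Q.max(0)))
        np.save(f'pics/{n}_{o}.npy',r[0]['region'])
        m=r[0]['region'];Q=P[m];Q=Q[~np.isnan(Q[:,0])]
        if o=='rig':
            c=Q[(Q[:,2]>3)&(Q[:,2]<18)]
            print('rect',cv2.minAreaRect(c[:,:2].astype(np.float32)))
        if o=='pipe': print('rect',cv2.minAreaRect(Q[Q[:,2]>5][:,:2].astype(np.float32)))
    # lamp
    print('high', [ (u,v,np.round(P[v,u])) for u,v in ([(468,125),(440,125),(380,126),(500,125),(470,150),(330,128)] if n=='top' else [(335,98),(280,140)])])
E
python3 b.py
```

```text
top rig 0.63 7719 [ 546.7 -166.3   10.6] [ 442. -394.   -5.] [662.  44.  85.]
top rig 0.24 1036 [656.8 349.5  28.4] [590. 315.   3.] [725. 392.  41.]
rect ((550.6865844726562, -171.53453063964844), (173.28074645996094, 419.9958190917969), 7.2733354568481445)
top pipe 0.81 594 [443.4 191.1  27.6] [365. 160.  -5.] [523. 222.  36.]
top pipe 0.49 267 [515.9 -74.1  56.4] [ 476. -118.    8.] [555. -38.  66.]
rect ((442.55450439453125, 192.08267211914062), (31.486421585083008, 159.9364471435547), 77.31586456298828)
top elbow 0.77 239 [516.  -74.1  56.6] [ 476. -115.    9.] [551. -38.  66.]
top elbow 0.19 1062 [656.6 349.6  28.3] [590. 315.  -2.] [725. 400.  41.]
top elbow_tip 0.51 253 [515.9 -74.9  56.6] [ 476. -118.    9.] [551. -38.  66.]
top elbow_tip 0.42 7586 [ 546.4 -165.9   10.7] [ 445. -382.   -2.] [657.  44.  85.]
top keeper 0.68 185 [ 510.3 -330.    59.4] [ 490. -380.    8.] [ 531. -276.   85.]
top keeper 0.46 1007 [654.9 349.2  28.4] [592. 315.  -5.] [723. 392.  41.]
top battery 0.77 320 [ 738.1 -131.6   29.3] [ 718. -200.    1.] [779. -89.  36.]
top tape_white 0.57 250 [ 733.3 -
[... 466 characters left out ...]
9150390625), 77.09791564941406)
scene elbow 0.88 342 [519.6 -69.5  55.4] [ 475. -143.    9.] [573. -36.  67.]
scene elbow_tip 0.77 322 [520.5 -67.1  55.4] [ 475. -133.    9.] [556. -36.  67.]
scene keeper 0.71 6112 [ 537.5 -122.1   11.9] [ 441. -395.   -3.] [652.  47.  85.]
scene keeper 0.46 143 [ 507.5 -316.7   59.4] [ 487. -377.   45.] [ 529. -274.   85.]
scene battery 0.7 321 [ 736.  -122.3   29.6] [ 717. -202.    2.] [780. -87.  37.]
scene battery 0.7 170 [ 512.3 -337.1   58.9] [ 487. -470.   -5.] [ 563. -274.   85.]
scene tape_white 0.6 255 [ 734.9 -281.4   22. ] [ 705. -314.    1.] [ 767. -256.   31.]
high [(335, 98, array([ 886., -451.,   43.])), (280, 140, array([779., -23., 170.]))]
```

```bash
cat > c.py <<'E'
from h import *
print(np.round(toolT(),3))
for n in ['top','scene']:
    z=np.load('pics/'+n+'0.npz'); im,d,T=z['im'],z['d'],z['T']
    P=cloud(n,d,T); F=P.reshape(-1,3)
    s=(F[:,0]>430)&(F[:,0]<670)&(F[:,1]>-400)&(F[:,1]<50); F=F[s]
    c=F[(F[:,2]>22)&(F[:,2]<40)&(F[:,1]<-150)&(F[:,0]>535)]
    print(n,'cradle',len(c),cv2.minAreaRect(c[:,:2].astype(np.float32)))
    k=F[(F[:,2]>70)&(F[:,1]<-300)]; print('knob',len(k),k.mean(0))
    b=F[(F[:,2]>50)&(F[:,2]<62)&(F[:,1]<-250)&(F[:,0]<540)]; print('bar',cv2.minAreaRect(b[:,:2].astype(np.float32)))
    e=F[(F[:,2]>40)&(F[:,2]<75)&(F[:,1]>-150)]; print('elbow',len(e),cv2.minAreaRect(e[:,:2].astype(np.float32)))
    p=F[(F[:,2]>5)&(F[:,2]<15)]
    b=cv2.minAreaRect(p[:,:2].astype(np.float32)); print('plate',b)
E
python3 c.py
```

```text
[[-0.00000e+00  9.70000e-01  2.42000e-01  1.39359e+02]
 [ 0.00000e+00  2.42000e-01 -9.70000e-01 -5.57865e+02]
 [-1.00000e+00 -0.00000e+00 -0.00000e+00  2.45268e+02]
 [ 0.00000e+00  0.00000e+00  0.00000e+00  1.00000e+00]]
top cradle 773 ((590.464599609375, -274.18621826171875), (81.49560546875, 234.9661102294922), 6.893980503082275)
knob 26 [ 524.38689337 -372.62301315   79.96926871]
bar ((507.457275390625, -324.3337097167969), (19.28399658203125, 98.59906005859375), 13.502098083496094)
elbow 256 ((512.8949584960938, -78.18209838867188), (106.69444274902344, 27.37066650390625), 45.74652099609375)
plate ((550.3953247070312, -176.13906860351562), (447.6442565917969, 239.08082580566406), 89.96198272705078)
scene cradle 564 ((591.339111328125, -270.9793701171875), (85.1778793334961, 233.66748046875), 6.839771270751953)
knob 24 [ 522.21882056 -370.00935523   77.99384465]
bar ((510.9810791015625, -321.5336608886719), (21.677560806274414, 99.9512710571289), 20.3520565032959)
elbow 309 ((513.1954345703125, -77.88169860839844), (106.25425720214844, 27.524009704589844), 44.60080337524414)
plate ((549.806396484375, -173.623046875), (447.310302734375, 239.04067993164062), 89.48418426513672)
```

Call:
drive_tool([
  [1,[0,0,0],0],
])

```text
time: 2.02
tool_pos: [139.4, -557.9, 245.3]
tool_rot: [0.557, 0.435, 0.557, -0.435]
ft_force: [-0.4, -0.3, 0.4]
width: 0.999
```

Call:
drive_tool([
  [-1,[0,0.05,-0.0325],0],
  [-1,[0,0.05,-0.0325],0],
  [-1,[0,0.05,-0.0325],0],
  [-1,[0,0.05,-0.0325],0],
  [-1,[0,0.05,-0.0325],0],
], grip_force=40)

```text
time: 2.65
tool_pos: [343.6, -338.2, 245.6]
tool_rot: [0.558, 0.435, 0.557, -0.435]
ft_force: [1.0, -1.2, 0.1]
width: 0.0
```

Call:
drive_tool([
  [-1,[0,0.05,-0.0325],0],
  [-1,[0,0.05,-0.0325],0],
  [-1,[0,0.05,-0.0325],0],
  [-1,[0,0.05,-0.0325],0],
  [-1,[0,0.05,-0.0325],0.115],
])

```text
time: 3.28
tool_pos: [547.0, -119.8, 245.6]
tool_rot: [0.531, 0.467, 0.531, -0.467]
ft_force: [0.6, -0.7, 1.4]
width: -0.005
```

Call:
drive_tool([
  [-1,[0,0,0],0],
  [-1,[0,0,0],0],
])

```text
time: 3.52
tool_pos: [545.4, -121.3, 245.0]
tool_rot: [0.532, 0.466, 0.532, -0.466]
ft_force: [-0.4, -0.5, 0.1]
width: -0.001
```

```bash
cat > d.py <<'E'
from h import *
import sys
n='wrist'; im,d,T=shot(n,sys.argv[1]+'.png'); np.savez('pics/'+sys.argv[1]+'.npz',d=d,T=T,im=im)
print(monitor.read_state()['joints'],np.round(toolT(),3))
for o in sys.argv[2:]:
    r=pinpoint(n,o); print(o,[(np.round(w(T,x['centre']),1).tolist(),round(x['conf'],2)) for x in r[:2]])
E
python3 d.py w1 thread_mouth elbow_tip outlet_mark pipe_seat keeper_knob rig
```

```text
[-4.32264049e-01  1.45057546e-01  1.64833703e+00 -4.29048025e-04
  1.34867956e+00  1.00860931e+00] [[-1.00000e-03  9.92000e-01  1.30000e-01  5.45189e+02]
 [-0.00000e+00  1.30000e-01 -9.92000e-01 -1.21938e+02]
 [-1.00000e+00 -1.00000e-03  0.00000e+00  2.45124e+02]
 [ 0.00000e+00  0.00000e+00  0.00000e+00  1.00000e+00]]
thread_mouth [([541.4, -48.8, 28.0], 0.6)]
elbow_tip [([473.4, -112.3, 46.4], 0.81)]
outlet_mark [([553.1, -145.4, 43.6], 0.97)]
pipe_seat [([558.0, -186.3, 44.3], 0.73)]
keeper_knob [([520.9, -370.6, 79.8], 0.75)]
rig [([553.0, -165.9, -0.8], 0.73)]
```

View pics/w1.png

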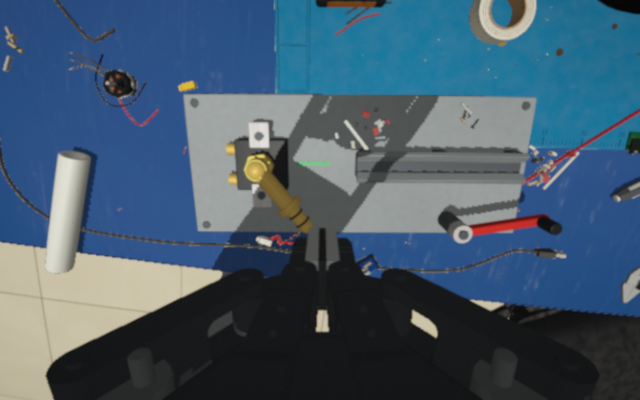

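The wrist picture shows the elbow axis at (258,165), its tip at (303,222), the cradle at columns 357–527 and the keeper knob at (548,225).

```bash
cat > e.py <<'E'
from h import *
z=np.load('pics/w1.npz'); im,d,T=z['im'],z['d'],z['T']
P=cloud('wrist',d,T)
def rect(mask,n):
    m=mask.astype(np.uint8); k,l,s,c=cv2.connectedComponentsWithStats(m)
    i=1+np.argmax(s[1:,4]); Q=P[l==i]
    print(n,len(Q),cv2.minAreaRect(Q[:,:2].astype(np.float32)),np.round(Q.mean(0),1)); return Q
v,u=np.mgrid[0:400,0:640]
Z=P[:,:,2]
ok=(v<240)&(P[:,:,0]>400)
hsv=cv2.cvtColor(im,cv2.COLOR_RGB2HSV)
print('bench z',np.nanmedian(Z[20:80,50:250]),'plate z',np.nanmedian(Z[100:130,200:240]))
grey=(hsv[:,:,1]<60)
rect(ok&(Z>5.5)&(Z<14)&grey,'plate'); rect(ok&(Z>5.5)&grey&(Z<50)&(u<540),'plate+')
rect(ok&(Z>22)&(Z<42)&(u>350)&(v<190)&(v>140)&(u<535),'cradle')
e=rect(ok&(Z>41)&(Z<80)&(u<330)&(v<240),'elbow')
x=e[:,:2]; c=x.mean(0); U,S,V=np.linalg.svd(x-c); print('dir',V[0],np.degrees(np.arctan2(V[0,1],V[0,0])))
t=(x-c)@V[0]; print('ends',c+V[0]*t.min(),c+V[0]*t.max(),'zmax',e[:,2].max())
rect(ok&(Z>50)&(Z<63)&(u>430)&(v>200),'bar'); rect(ok&(Z>70)&(u>430)&(v>200),'knob')
E
python3 e.py
```

```text
bench z -0.5858020812846689 plate z 9.317744436294277
plate 34392 ((549.027587890625, -172.134521484375), (169.57615661621094, 424.19891357421875), 7.289113998413086) [ 556.5 -157.5    9. ]
plate+ 42561 ((549.027587890625, -172.134521484375), (169.57615661621094, 424.19891357421875), 7.289113998413086) [ 556.8 -164.8   12.7]
cradle 4944 ((565.5549926757812, -255.89053344726562), (36.65357971191406, 195.86988830566406), 7.259942054748535) [ 564.8 -253.8   29.8]
elbow 1682 ((513.427734375, -77.14933013916016), (105.36396789550781, 27.75716781616211), 45.59320831298828) [517.7 -75.6  55. ]
dir [-0.70860494 -0.70560544] -135.1215226183014
ends [552.08200294 -41.30177744] [ 477.40070403 -115.6669528 ] zmax 63.26290212410214
bar 1060 ((510.3148193359375, -327.2749938964844), (18.93224334716797, 109.4144058227539), 13.427431106567383) [ 510.6 -319.9   57.2]
knob 203 ((523.281982421875, -370.3297119140625), (13.944915771484375, 13.090394020080566), 25.61453628540039) [ 524.6 -368.5   77.8]
```

```bash
python3 - <<'E'
import numpy as np
ph=np.radians(np.arange(-92,-432.1,-10)); p=np.round(np.c_[71*np.cos(ph),-71*np.sin(ph)])
d=np.diff(p,axis=0)
for i in range(0,len(d),5): print(i,[[-1,[0,a/1000,b/1000],0] for a,b in d[i:i+5]])
E
```

```text
0 [[-1, [0, np.float64(-0.013), np.float64(-0.002)], 0], [-1, [0, np.float64(-0.012), np.float64(-0.003)], 0], [-1, [0, np.float64(-0.011), np.float64(-0.006)], 0], [-1, [0, np.float64(-0.01), np.float64(-0.007)], 0], [-1, [0, np.float64(-0.008), np.float64(-0.009)], 0]]
5 [[-1, [0, np.float64(-0.007), np.float64(-0.011)], 0], [-1, [0, np.float64(-0.005), np.float64(-0.011)], 0], [-1, [0, np.float64(-0.002), np.float64(-0.012)], 0], [-1, [0, np.float64(-0.001), np.float64(-0.012)], 0], [-1, [0, np.float64(0.002), np.float64(-0.013)], 0]]
10 [[-1, [0, np.float64(0.003), np.float64(-0.012)], 0], [-1, [0, np.float64(0.006), np.float64(-0.011)], 0], [-1, [0, np.float64(0.007), np.float64(-0.01)], 0], [-1, [0, np.float64(0.009), np.float64(-0.008)], 0], [-1, [0, np.float64(0.011), np.float64(-0.007)], 0]]
15 [[-1, [0, np.float64(0.011), np.float64(-0.005)], 0], [-1, [0, np.float64(0.012), np.float64(-0.002)], 0], [-1, [0, np.float64(0.012), np.float64(-0.001)], 0], [-1, [0, np.float64(0.013), np.float64(0.002)], 0], [-1, [0, np.float64(0.012), np.float64(0.003)], 0]]
20 [[-1, [0, np.float64(0.011), np.float64(0.006)], 0], [-1, [0, np.float64(0.01), np.float64(0.007)], 0], [-1, [0, np.float64(0.008), np.float64(0.009)], 0], [-1, [0, np.float64(0.007), np.float64(0.011)], 0], [-1, [0, np.float64(0.005), np.float64(0.011)], 0]]
25 [[-1, [0, np.float64(0.002), np.float64(0.012)], 0], [-1, [0, np.float64(0.001), np.float64(0.012)], 0], [-1, [0, np.float64(-0.002), np.float64(0.013)], 0], [-1, [0, np.float64(-0.003), np.float64(0.012)], 0], [-1, [0, np.float64(-0.006), np.float64(0.011)], 0]]
30 [[-1, [0, np.float64(-0.007), np.float64(0.01)], 0], [-1, [0, np.float64(-0.009), np.float64(0.008)], 0], [-1, [0, np.float64(-0.011), np.float64(0.007)], 0], [-1, [0, np.float64(-0.011), np.float64(0.005)], 0]]
```

Call:
drive_tool([
  [-1,[0.048,0,0],0],
  [-1,[0.048,0,0],0],
  [-1,[0.048,0,0],0],
  [-1,[0.047,0,-0.002],0],
  [-1,[0,0,0],0],
])

```text
time: 4.5
tool_pos: [542.0, -118.3, 50.7]
tool_rot: [0.528, 0.466, 0.534, -0.468]
ft_force: [-0.7, -0.2, 0.3]
width: 0.001
```

Call:
drive_tool([
  [-1,[-0.003,-0.013,-0.002],0],
  [-1,[0,-0.012,-0.003],0],
  [-1,[0,-0.011,-0.006],0],
])

```text
time: 4.88
tool_pos: [508.4, -113.6, 59.1]
tool_rot: [0.532, 0.467, 0.53, -0.466]
ft_force: [0.9, -0.7, 0.1]
width: -0.004
```

```bash
cat >> h.py <<'E'
th=np.radians(7.27); O=np.array([553.84,-164.15]); EX=np.array([np.cos(th),np.sin(th)]); EY=np.array([-EX[1],EX[0]])
def rig(p): q=np.array(p[:2])-O; return np.array([q@EX,q@EY])
def st():
    s=monitor.read_state(); p=s['tool_pos']; r=rig(p); a=r-[0,115]
    T=toolT()
    print('t',round(s['time'],2),'tcp',np.round(p,1),'rig',np.round(r,1),'polar',round(np.hypot(*a),1),round(np.degrees(np.arctan2(a[1],a[0])),1),'F',np.round(s['ft_force'],1),'tz',np.round(s['ft_torque'],2),'w',round(s['width'],3),'jawdeg(rig)',round(np.degrees(np.arctan2(T[1,2],T[0,2])-th),1),'tilt',np.round(T[:3,0],3),'q6',np.round(s['joints'][5],2))
E
python3 -c "
from h import *
st()"
```

```text
t 4.88 tcp [ 508.4 -113.6   59.1] rig [-38.7  55.9] polar 70.6 -123.2 F [ 0.9 -0.7  0.1] tz [-0.23 -0.22 -0.01] w -0.004 jawdeg(rig) -89.9 tilt [ 0.003 -0.001 -1.   ] q6 0.99
```

Call:
drive_tool([
  [-1,[0.003,-0.01,-0.007],0],
  [-1,[0,-0.008,-0.009],0],
  [-1,[0,-0.007,-0.011],0],
  [-1,[0,-0.005,-0.011],0],
  [-1,[0,-0.002,-0.012],0],
])

```text
time: 5.5
tool_pos: [470.8, -68.2, 55.2]
tool_rot: [0.533, 0.467, 0.53, -0.466]
ft_force: [4.1, -5.0, -0.1]
width: 0.002
```

```bash
python3 -c "
from h import *
st(); im,d,T=shot('wrist','w2.png')"
```

```text
t 5.5 tcp [470.8 -68.2  55.2] rig [-70.2 105.7] polar 70.8 -172.5 F [ 4.1 -5.  -0.1] tz [-0.83 -0.59 -0.1 ] w 0.002 jawdeg(rig) -89.8 tilt [ 0.003 -0.002 -1.   ] q6 1.05
```

View pics/w2.png

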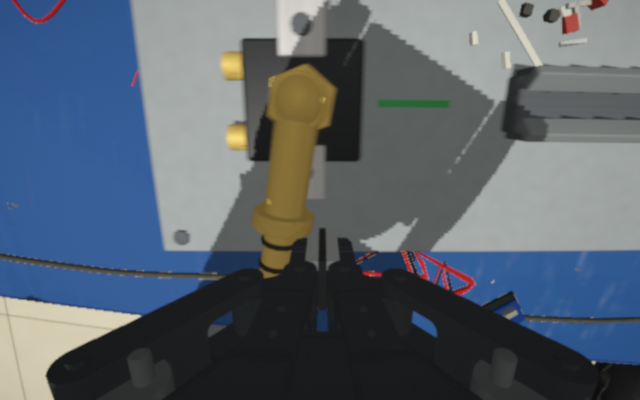

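The leg (root (302,95), end (275,270)) is being pushed round by the fingers. I'll continue.

Call:
drive_tool([
  [-1,[0,-0.001,-0.012],0],
  [-1,[0,0.002,-0.013],0],
  [-1,[0,0.003,-0.012],0],
  [-1,[0,0.006,-0.011],0],
  [-1,[0,0.007,-0.01],0],
])

```text
time: 6.18
tool_pos: [478.6, -7.8, 54.0]
tool_rot: [0.531, 0.466, 0.532, -0.467]
ft_force: [-1.4, -5.3, -0.8]
width: -0.002
```

Call:
drive_tool([
  [-1,[0,0.009,-0.008],0],
  [-1,[0,0.011,-0.007],0],
  [-1,[0,0.011,-0.005],0],
  [-1,[0,0.012,-0.002],0],
  [-1,[0,0.012,-0.001],0],
])

```text
time: 6.8
tool_pos: [530.0, 22.5, 53.4]
tool_rot: [0.53, 0.466, 0.533, -0.467]
ft_force: [-4.2, -2.2, -1.0]
width: -0.002
```

```bash
python3 -c "
from h import *
st(); im,d,T=shot('wrist','w3.png')"
```

```text
t 6.8 tcp [530.   22.5  53.4] rig [ -0.  188.2] polar 73.2 90.0 F [-4.2 -2.2 -1. ] tz [-0.53  0.8  -0.09] w -0.002 jawdeg(rig) -89.8 tilt [-0.004  0.001 -1.   ] q6 1.26
```

View pics/w3.png

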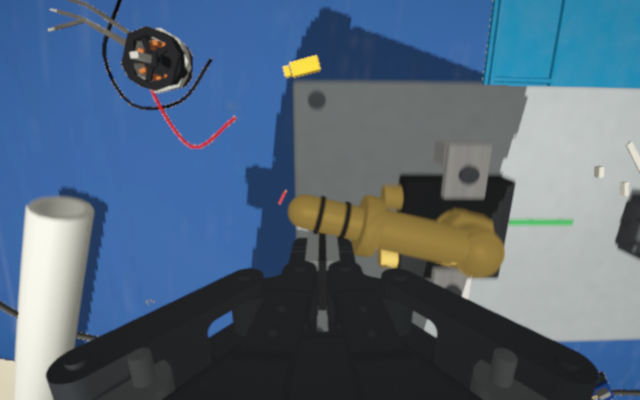

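The leg now points left, from (485,250) to (295,210), with the fingers behind it.

Call:
drive_tool([
  [-1,[0,0.013,0.002],0],
  [-1,[0,0.012,0.003],0],
  [-1,[0,0.011,0.006],0],
  [-1,[0,0.01,0.008],0],
  [-1,[0,0.008,0.009],0],
])

```text
time: 7.48
tool_pos: [587.5, 2.7, 53.6]
tool_rot: [0.53, 0.467, 0.533, -0.466]
ft_force: [-3.8, 4.8, 0.4]
width: 0.004
```

Call:
drive_tool([
  [-1,[0,0.006,0.011],0],
  [-1,[0,0.005,0.011],0],
  [-1,[0,0.002,0.012],0],
  [-1,[0,0.001,0.012],0],
  [-1,[0,-0.002,0.013],0],
])

```text
time: 8.1
tool_pos: [607.4, -54.7, 53.7]
tool_rot: [0.53, 0.467, 0.532, -0.466]
ft_force: [-0.7, 5.7, -1.9]
width: 0.004
```

```bash
python3 -c "
from h import *
st(); im,d,T=shot('wrist','w4.png')"
```

```text
t 8.1 tcp [607.4 -54.7  53.7] rig [ 67.  101.8] polar 68.3 -11.1 F [-0.7  5.7 -1.9] tz [ 1.03  0.18 -0.04] w 0.004 jawdeg(rig) -89.8 tilt [-0.001  0.003 -1.   ] q6 1.15
```

View pics/w4.png

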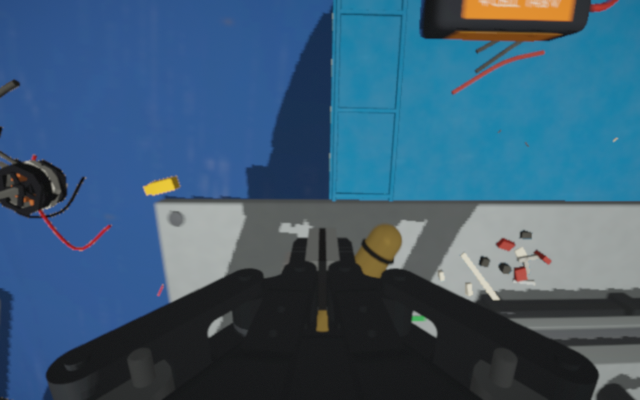

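Call:
drive_tool([
  [-1,[0,0.001,0.011],0],
  [-1,[0,-0.005,0.012],0],
  [-1,[0,-0.007,0.01],0],
  [-1,[0,-0.009,0.009],0],
  [-1,[0,0,0],0],
])

```text
time: 8.78
tool_pos: [594.0, -99.9, 54.6]
tool_rot: [0.531, 0.468, 0.531, -0.466]
ft_force: [2.9, 6.4, -1.2]
width: -0.003
```

```bash
cat > leg.py <<'E'
from h import *
import sys
st(); im,d,T=shot('top',sys.argv[1]+'.png')
P=cloud('top',d,T).reshape(-1,3); C=im.reshape(-1,3)
hsv=cv2.cvtColor(im,cv2.COLOR_RGB2HSV).reshape(-1,3)
r=(P[:,:2]-O)@np.c_[EX,EY]-[0,115]
m=(hsv[:,0]>12)&(hsv[:,0]<32)&(hsv[:,1]>110)&(hsv[:,2]>60)&(P[:,2]>38)&(P[:,2]<72)&(np.hypot(r[:,0],r[:,1])<98)
q=r[m]; rad=np.hypot(q[:,0],q[:,1]); f=q[rad>30]
print(m.sum(),len(f),'leg mean ang',np.degrees(np.arctan2(f[:,1].mean(),f[:,0].mean())) if len(f) else None,'far',rad.max(), 'base',q[rad<20].mean(0))
v=im[150:290,290:500]; cv2.imwrite('pics/'+sys.argv[1]+'z.png',cv2.resize(v,None,fx=3.5,fy=3.5,interpolation=2)[:,:,::-1])
E
python3 leg.py t2
```

```text
t 8.78 tcp [594.  -99.9  54.6] rig [47.9 58.6] polar 74.0 -49.6 F [ 2.9  6.4 -1.2] tz [ 1.02 -0.41 -0.01] w -0.003 jawdeg(rig) -89.9 tilt [ 0.002  0.001 -1.   ] q6 1.08
41 41 leg mean ang -67.38229961882097 far 59.19763856738932 base [nan nan]leg.py:9: RuntimeWarning: Mean of empty slice.
  print(m.sum(),len(f),'leg mean ang',np.degrees(np.arctan2(f[:,1].mean(),f[:,0].mean())) if len(f) else None,'far',rad.max(), 'base',q[rad<20].mean(0))
  ret = um.true_divide(
```

View pics/t2z.png

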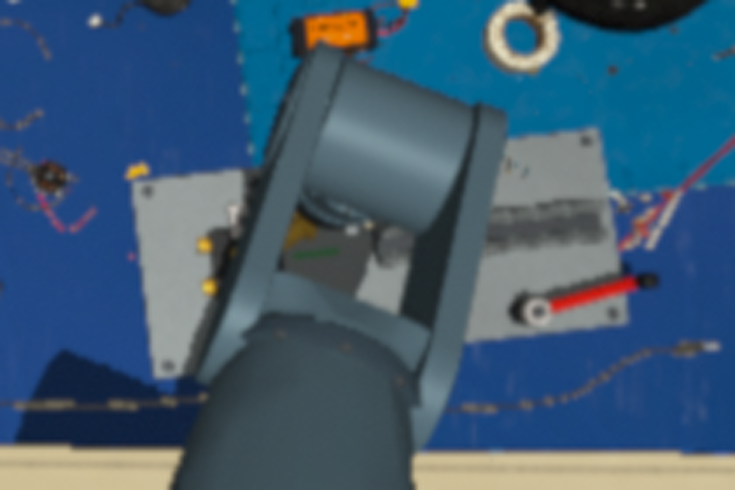

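Call:
drive_tool([
  [-1,[0,-0.01,0.007],0],
  [-1,[0,-0.01,0.005],0],
  [-1,[0,0,0],0],
])

```text
time: 9.2
tool_pos: [576.6, -114.6, 55.0]
tool_rot: [0.532, 0.468, 0.53, -0.466]
ft_force: [5.7, 4.4, -1.2]
width: 0.003
```

```bash
sed "s/'top'/N/g; s/^import sys/import sys; N=sys.argv[2]/; s/v=im.*$//; s/cv2.imwrite.*$//" leg.py > leg2.py; python3 leg2.py s3 scene; python3 - <<'E'
import cv2
im=cv2.imread('pics/s3.png')[130:260,290:450]; cv2.imwrite('pics/s3z.png',cv2.resize(im,None,fx=4.5,fy=4.5,interpolation=2))
E
```

```text
t 9.2 tcp [ 576.6 -114.6   55. ] rig [28.8 46.2] polar 74.5 -67.3 F [ 5.7  4.4 -1.2] tz [ 0.83 -0.78 -0.  ] w 0.003 jawdeg(rig) -89.9 tilt [ 0.004  0.    -1.   ] q6 1.04
239 107 leg mean ang -81.31227095762944 far 89.76777164143313 base [-0.374531    1.47241798]
```

View pics/s3z.png

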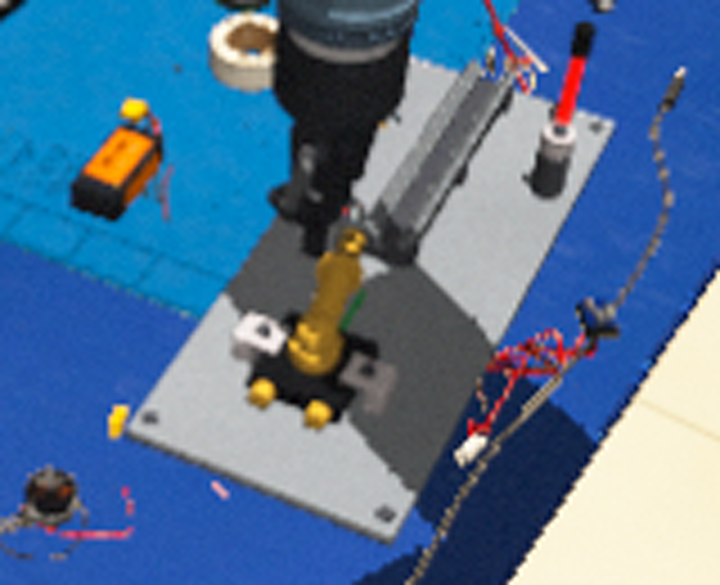

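The leg sits at (320,350)→(352,238), close to the green line and about 8° short of it.

Call:
drive_tool([
  [-1,[0,-0.003,0.001],0],
  [-1,[0,-0.003,0],0],
  [-1,[0,0,0],0],
])

```text
time: 9.62
tool_pos: [571.6, -116.3, 55.2]
tool_rot: [0.533, 0.468, 0.53, -0.465]
ft_force: [6.6, 5.0, -2.6]
width: 0.001
```

```bash
cat >> leg2.py <<'E'
for lo,hi in [(30,48),(50,58),(60,92)]:
    k=q[(rad>lo)&(rad<hi)]; print(lo,len(k),np.round(k.mean(0),1), np.round([k[:,0].min(),k[:,0].max()],1))
z=P[m][(rad>60)]; print('top z',z[:,2].max())
for o in ['elbow_tip']:
    for x in pinpoint(N,o)[:2]: print(x['conf'],np.round(rig(w(T,x['centre']))-[0,115],1))
E
python3 leg2.py s4 scene
```

```text
t 9.62 tcp [ 571.6 -116.3   55.2] rig [23.7 45.2] polar 73.7 -71.3 F [ 6.6  5.  -2.6] tz [ 0.89 -1.2  -0.03] w 0.001 jawdeg(rig) -89.9 tilt [ 0.006 -0.    -1.   ] q6 1.03
244 105 leg mean ang -85.82330807192525 far 89.56178141190179 base [-0.27631711  1.50300369]
30 29 [  2.7 -39.1] [-3.9 12.7]
50 36 [  3.6 -52.6] [-7.1 18.5]
60 29 [  6.2 -76.3] [-0.7 19.7]
top z 58.08998083059964
0.77 [ 12.  -95.8]
```

Call:
drive_tool([
  [-1,[0,-0.003,0],0],
  [-1,[0,-0.002,0],0],
  [-1,[0,0,0],0],
])

```text
time: 10.1
tool_pos: [567.5, -117.6, 55.7]
tool_rot: [0.534, 0.468, 0.529, -0.465]
ft_force: [7.7, 2.3, -2.1]
width: -0.001
```

```bash
python3 leg2.py s5 scene
```

```text
t 10.1 tcp [ 567.5 -117.6   55.7] rig [19.4 44.4] polar 73.2 -74.6 F [ 7.7  2.3 -2.1] tz [ 0.62 -1.47 -0.02] w -0.001 jawdeg(rig) -89.9 tilt [ 0.008 -0.001 -1.   ] q6 1.03
242 107 leg mean ang -88.97453239796295 far 86.5484385044218 base [-0.64566348  1.06396024]
30 35 [  1.2 -39.1] [-6.8 10.5]
50 35 [  1.6 -52.8] [-9.8 16.3]
60 29 [  0.7 -75.2] [-9.9  7.2]
top z 58.16236075756922
0.66 [  4.4 -93.3]
0.37 [ 167.7 -266. ]
```

Call:
drive_tool([
  [-1,[0,0.02,0],0],
  [-1,[-0.03,0.015,0],0],
  [-1,[-0.06,0,0],0],
  [-1,[-0.06,-0.03,0],0],
  [-1,[0,0,0],0],
])

```text
time: 10.82
tool_pos: [573.7, -118.2, 206.7]
tool_rot: [0.535, 0.468, 0.527, -0.466]
ft_force: [0.3, 0.2, -0.2]
width: -0.0
```

```bash
cat > leg3.py <<'E'
from h import *
import sys
st(); T=camT('wrist'); im,d=read_camera('wrist'); cv2.imwrite('pics/'+sys.argv[1]+'.png',im[:,:,::-1])
P=cloud('wrist',d,T)
hsv=cv2.cvtColor(im,cv2.COLOR_RGB2HSV)
r=(P[:,:,:2]-O)@np.c_[EX,EY]-[0,115]; rad=np.hypot(r[:,:,0],r[:,:,1])
m=(hsv[:,:,0]>12)&(hsv[:,:,0]<32)&(hsv[:,:,1]>100)&(P[:,:,2]>42)&(P[:,:,2]<72)&(rad<100)
for lo,hi in [(0,20),(30,48),(50,58),(62,92)]:
    k=m&(rad>lo)&(rad<hi); x=r[k]; print(lo,k.sum(),np.round(x.mean(0),1),'x mid',np.round((x[:,0].min()+x[:,0].max())/2,1),np.ptp(x[:,0]),'z',np.nanmax(P[:,:,2][k]))
print('far',rad[m].max())
Z=P[:,:,2]; v,u=np.mgrid[0:400,0:640]
c=(Z>24)&(Z<42)&(r[:,:,1]<-112)&(r[:,:,1]>-300)&(np.abs(r[:,:,0])<25)
print('cradle rect rel axis',cv2.minAreaRect(r[c].astype(np.float32)))
E
python3 leg3.py w5
```

```text
t 10.82 tcp [ 573.7 -118.2  206.7] rig [25.5 43. ] polar 76.3 -70.5 F [ 0.3  0.2 -0.2] tz [ 0.01 -0.04  0.03] w -0.0 jawdeg(rig) -89.9 tilt [ 0.01  -0.005 -1.   ] q6 1.04
0 630 [ 2.  -4.7] x mid 0.4 23.47564515773553 z 58.541384624232705
30 351 [  3.6 -38.4] x mid 2.2 18.050703521031156 z 55.99206226259213
50 219 [  5.2 -53.6] x mid 3.3 26.76247699730807 z 60.466593958967906
62 430 [  4.9 -75.3] x mid 4.0 15.416011376259956 z 55.17993345000275
far 90.50159581015319
cradle rect rel axis ((-0.08849334716796875, -206.07179260253906), (187.89085388183594, 36.622676849365234), 89.86311340332031)
```

View pics/w5.png

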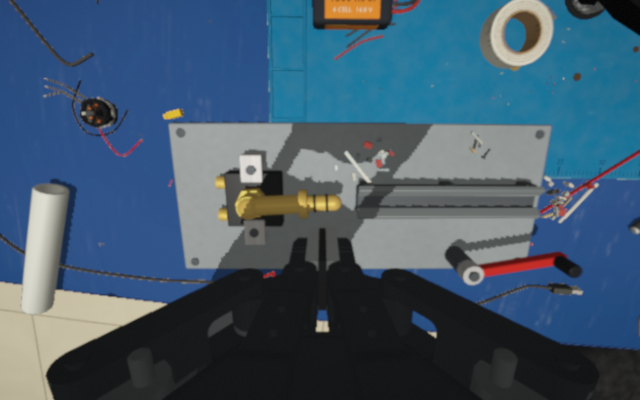

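The leg runs (248,207)→(340,202) and is about 3° short of the cradle line, so I'll give it one small extra push.

Call:
drive_tool([
  [-1,[0.05,0.015,0],0],
  [-1,[0.05,0,0],0],
  [-1,[0.05,0,0],0],
  [-1,[0,0,0],0],
  [-1,[0,-0.014,-0.001],0],
])

```text
time: 11.5
tool_pos: [573.0, -115.5, 51.2]
tool_rot: [0.532, 0.467, 0.531, -0.466]
ft_force: [1.4, 0.5, 0.8]
width: -0.0
```

```bash
python3 -c "
from h import *
st()"
```

```text
t 11.5 tcp [ 573.  -115.5   51.2] rig [25.2 45.8] polar 73.6 -70.0 F [1.4 0.5 0.8] tz [-0.03 -0.06  0.03] w -0.0 jawdeg(rig) -89.8 tilt [ 0.002 -0.001 -1.   ] q6 1.04
```

Call:
drive_tool([
  [-1,[0,-0.005,0],0],
  [-1,[0,-0.004,0],0],
  [-1,[0,0,0],0],
])

```text
time: 11.88
tool_pos: [566.8, -116.5, 53.5]
tool_rot: [0.534, 0.469, 0.528, -0.465]
ft_force: [9.5, 3.7, -5.5]
width: -0.003
```

```bash
python3 leg2.py s6 scene
```

```text
t 11.88 tcp [ 566.8 -116.5   53.5] rig [18.9 45.7] polar 71.9 -74.8 F [ 9.5  3.7 -5.5] tz [ 0.49 -1.66 -0.08] w -0.003 jawdeg(rig) -89.9 tilt [ 0.01  -0.002 -1.   ] q6 1.03
246 114 leg mean ang -90.27035731824527 far 90.86701191295492 base [-0.98136065  1.113691  ]
30 35 [ -0.2 -38.7] [-7.5  8.8]
50 41 [ -0.  -53.2] [-12.9  14.2]
60 29 [ -0.3 -78. ] [-5.4  6.1]
top z 57.53274586606835
0.81 [  3.6 -94. ]
```

Call:
drive_tool([
  [-1,[0,-0.002,0],0],
  [-1,[0,0,0],0],
  [-1,[0,0.02,0],0],
  [-1,[-0.03,0.015,0],0],
  [-1,[-0.06,0,0],0],
])

```text
time: 12.6
tool_pos: [595.3, -111.5, 141.1]
tool_rot: [0.531, 0.466, 0.532, -0.467]
ft_force: [0.5, 0.1, 0.3]
width: -0.0
```

Call:
drive_tool([
  [1,[-0.06,-0.03,0],0],
  [1,[0,0,0],0],
  [1,[0,0,0],0],
])

```text
time: 12.98
tool_pos: [568.3, -115.7, 197.9]
tool_rot: [0.532, 0.467, 0.53, -0.466]
ft_force: [-0.9, -0.5, 0.1]
width: 0.637
```

```bash
python3 leg3.py w6; python3 - <<'E'
from h import *
T=camT('wrist')
for o in ['pipe','outlet_mark','elbow_tip']:
    for x in pinpoint('wrist',o)[:1]: p=w(T,x['centre']); print(o,x['conf'],np.round(p,1),np.round(rig(p),1))
E
```

```text
t 12.97 tcp [ 568.3 -115.7  197.9] rig [20.5 46.2] polar 71.7 -73.4 F [-0.9 -0.5  0.1] tz [-0.03  0.   -0.03] w 0.637 jawdeg(rig) -89.9 tilt [ 0.003 -0.001 -1.   ] q6 1.04
0 683 [ 1.8 -4.8] x mid 0.4 23.62878369324419 z 58.454849664216
30 377 [  1.5 -38.5] x mid 0.1 18.516924768651766 z 55.944125873687426
50 235 [  2.5 -53.8] x mid 0.2 27.2341984779755 z 60.43987861052614
62 459 [  1.3 -75.4] x mid 0.8 14.95241609261298 z 55.7359677023033
far 90.66850174090068
cradle rect rel axis ((-0.3917198181152344, -205.98529052734375), (187.99061584472656, 37.66638946533203), 89.9453125)
pipe 0.97 [443.2 192.5  11.4] [-64.6 367.8]
outlet_mark 0.97 [ 552.  -141.7   41.9] [ 1.  22.5]
elbow_tip 0.91 [ 546.6 -138.3   44.1] [-3.9 26.5]
```

View pics/w6.png

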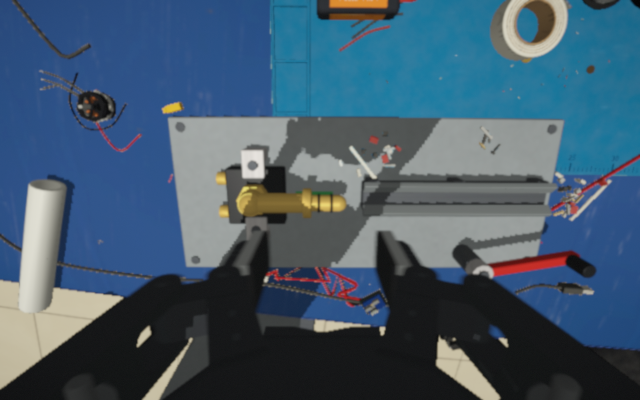

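The leg now lines up with the cradle (within about 1°). Next is the pipe.

Call:
drive_tool([
  [1,[0,-0.014,-0.054],0],
  [1,[0.01,-0.014,-0.054],0],
  [1,[0.02,-0.014,-0.054],0],
  [1,[0.02,-0.014,-0.054],0],
  [1,[0.02,-0.014,-0.053],0],
])

```text
time: 13.8
tool_pos: [462.7, 143.8, 124.6]
tool_rot: [0.531, 0.466, 0.532, -0.467]
ft_force: [-0.0, -0.3, -0.2]
width: 0.997
```

Call:
drive_tool([
  [1,[0.02,-0.015,-0.053],0],
  [1,[0,0,0],0.177],
  [1,[0,0,0],0.176],
  [1,[0,0,0],0],
  [1,[0,0,0],0],
])

```text
time: 14.42
tool_pos: [442.0, 192.7, 105.6]
tool_rot: [-0.442, -0.552, -0.442, 0.552]
ft_force: [-0.1, 0.9, 0.5]
width: 1.0
```

```bash
cat > pipe.py <<'E'
from h import *
import sys
st(); T=camT('wrist'); im,d=read_camera('wrist'); cv2.imwrite('pics/'+sys.argv[1]+'.png',im[:,:,::-1])
P=cloud('wrist',d,T); 
hsv=cv2.cvtColor(im,cv2.COLOR_RGB2HSV); v,u=np.mgrid[0:400,0:640]
zlo,zhi=float(sys.argv[2]),float(sys.argv[3])
m=((hsv[:,:,1]<50)&(hsv[:,:,2]>110)&(P[:,:,2]>zlo)&(P[:,:,2]<zhi)).astype(np.uint8)
k,l,s,c=cv2.connectedComponentsWithStats(m); i=1+np.argmax(s[1:,4]); Q=P[l==i]; 
r=cv2.minAreaRect(Q[:,:2].astype(np.float32)); print(len(Q),r,'z',Q[:,2].max(),'rig',rig(r[0]))
b=np.array(r[0])-toolT()[:2,3]; TT=toolT()[:2,1:3]; print('off in tool y,z',b@TT)
E
python3 pipe.py w7 14 45
```

```text
t 14.43 tcp [442.  192.7 105.6] rig [-65.7 368.2] polar 261.6 104.6 F [-0.1  0.9  0.5] tz [ 0.02 -0.03 -0.  ] w 1.0 jawdeg(rig) -109.9 tilt [-0.001 -0.    -1.   ] q6 1.96
8950 ((441.9110107421875, 193.88015747070312), (31.230928421020508, 160.03172302246094), 77.38655090332031) z 32.32791869293274 rig [-65.72216298 369.31597527]
off in tool y,z [-0.50954249 -1.12390845]
```

View pics/w7.png

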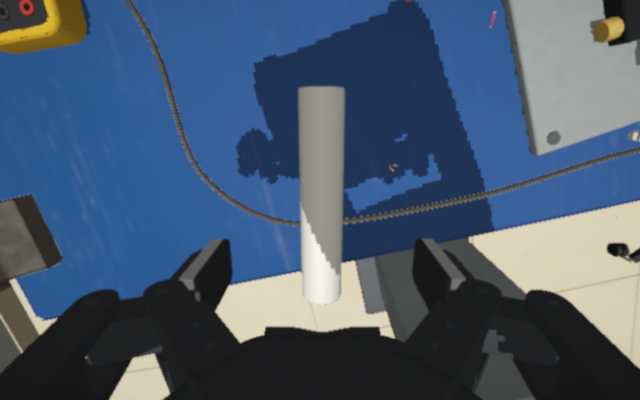

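The pipe lies centred between the jaws, (322,90)–(322,300), with the jaws square to it.

Call:
drive_tool([
  [1,[0.04,0,-0.001],0],
  [1,[0.032,0,0],0],
  [1,[0.01,0,0],0],
  [1,[0,0,0],0],
  [-1,[0,0,0],0],
], grip_force=40)

```text
time: 15.1
tool_pos: [443.6, 194.0, 25.3]
tool_rot: [0.442, 0.553, 0.441, -0.552]
ft_force: [-0.6, 0.2, 0.4]
width: 0.816
```

Call:
drive_tool([
  [-1,[0,0,0],0],
  [-1,[0,0,0],0],
  [-1,[0,0,0],0],
  [-1,[0,0,0],0],
])

```text
time: 15.6
tool_pos: [443.1, 194.0, 25.0]
tool_rot: [0.441, 0.553, 0.441, -0.552]
ft_force: [-1.4, -0.9, 5.2]
width: 0.346
```

```bash
python3 -c "
from h import *
st()"
```

```text
t 15.6 tcp [443.1 194.   25. ] rig [-64.5 369.3] polar 262.3 104.2 F [-1.4 -0.9  5.2] tz [-0.    0.2   0.01] w 0.346 jawdeg(rig) -110.1 tilt [ 0.001  0.    -1.   ] q6 1.96
```

Call:
drive_tool([
  [-1,[0,0,0],0],
  [-1,[-0.03,0,0],0],
  [-1,[-0.05,0,0],0],
  [-1,[-0.03,0.02,0.04],0],
  [-1,[0,0.027,0.05],0],
])

```text
time: 16.23
tool_pos: [470.5, 95.4, 137.3]
tool_rot: [0.444, 0.554, 0.441, -0.55]
ft_force: [1.0, -0.6, -1.3]
width: 0.348
```

Call:
drive_tool([
  [-1,[0,0.027,0.05],0],
  [-1,[0,0.028,0.051],0],
  [-1,[0,0.028,0.051],0],
  [-1,[0,0.028,0.051],0],
  [-1,[0,0.028,0.051],0],
])

```text
time: 16.85
tool_pos: [547.9, -184.6, 134.2]
tool_rot: [0.441, 0.553, 0.441, -0.553]
ft_force: [0.9, -0.1, -0.8]
width: 0.344
```

Call:
drive_tool([
  [-1,[0,0.028,0.054],0],
  [-1,[0,0,0],0.174],
  [-1,[0,0,0],0.174],
  [-1,[0,0,0],0.174],
  [-1,[0,0,0],0.174],
])

```text
time: 17.48
tool_pos: [562.8, -241.6, 133.9]
tool_rot: [-0.224, -0.67, -0.225, 0.671]
ft_force: [-1.1, -0.0, -1.2]
width: 0.344
```

Call:
drive_tool([
  [-1,[0,0,0],0.174],
  [-1,[0,0,0],0.174],
  [-1,[0,0,0],0.174],
  [-1,[0,0,0],0],
  [-1,[0,0,0],0],
])

```text
time: 18.1
tool_pos: [563.0, -241.6, 134.0]
tool_rot: [-0.047, -0.705, -0.047, 0.706]
ft_force: [0.3, 0.3, -0.2]
width: 0.349
```

```bash
python3 pipe.py w8 85 150; python3 -c "
from h import *
st()"
```

```text
t 18.1 tcp [ 563.  -241.6  134. ] rig [ -0.7 -77.9] polar 192.9 -90.2 F [ 0.3  0.3 -0.2] tz [-0.01  0.01 -0.01] w 0.349 jawdeg(rig) -179.7 tilt [-0.  0. -1.] q6 2.41
16495 ((564.62646484375, -260.2557373046875), (30.949642181396484, 121.96742248535156), 7.599262237548828) z 141.52882584267303 rig [ -1.46197256 -96.69810341]
off in tool y,z [18.73507713  0.85024079]
t 18.15 tcp [ 563.  -241.6  134. ] rig [ -0.7 -78. ] polar 193.0 -90.2 F [ 0.2 -0.1 -0.5] tz [-0.01  0.04  0.02] w 0.344 jawdeg(rig) -179.7 tilt [-0.  0. -1.] q6 2.41
```

View pics/w8.png

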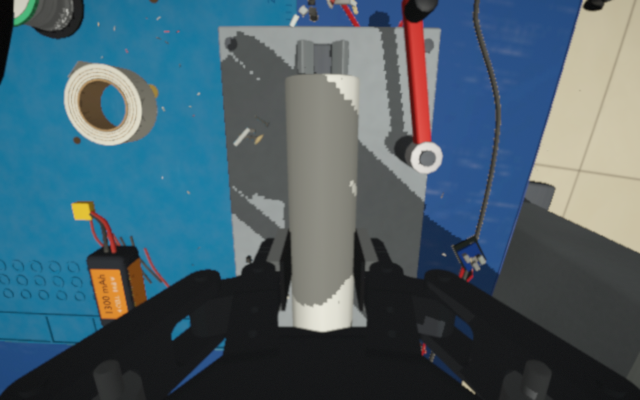

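The pipe (290–357, 75–330) is in line with the cradle behind it, with its middle at rig y about −78. I'll lower it.

Call:
drive_tool([
  [-1,[0.03,0,-0.001],0.005],
  [-1,[0.03,0,0],0],
  [-1,[0.012,0,0],0],
  [-1,[0.004,0,0],0],
  [-1,[0,0,0],0],
])

```text
time: 18.77
tool_pos: [564.6, -241.8, 58.8]
tool_rot: [0.044, 0.706, 0.044, -0.705]
ft_force: [0.5, 0.2, -0.7]
width: 0.348
```

```bash
python3 -c "
from h import *
st()"
```

```text
t 18.77 tcp [ 564.6 -241.8   58.8] rig [  0.8 -78.4] polar 193.4 -89.8 F [ 0.5  0.2 -0.7] tz [ 0.04 -0.03  0.01] w 0.348 jawdeg(rig) -180.1 tilt [ 0.001 -0.001 -1.   ] q6 2.42
```

Call:
drive_tool([
  [-1,[0.002,0,0],0],
  [-1,[0.002,0,0],0],
  [-1,[0,0,0],0],
])

```text
time: 19.15
tool_pos: [564.6, -242.0, 55.8]
tool_rot: [0.044, 0.706, 0.044, -0.705]
ft_force: [-3.7, 2.3, 6.7]
width: 0.346
```

```bash
python3 -c "
from h import *
st()"
```

```text
t 19.15 tcp [ 564.6 -242.    55.8] rig [  0.9 -78.6] polar 193.6 -89.7 F [-3.7  2.3  6.7] tz [0.21 0.5  0.03] w 0.346 jawdeg(rig) -180.1 tilt [ 0.001 -0.001 -1.   ] q6 2.42
```

Call:
drive_tool([
  [0.0,[0,0,0.001],0],
  [0.0,[0,0,0],0],
  [0.0,[0,0,0],0],
], grip_force=30)

```text
time: 19.52
tool_pos: [563.0, -241.6, 54.0]
tool_rot: [-0.044, -0.706, -0.044, 0.706]
ft_force: [0.4, 0.1, -0.2]
width: 0.501
```

Call:
drive_tool([
  [-1,[0,0,0],0],
  [-1,[0,0,0],0],
  [-1,[0,0,0],0],
])

```text
time: 19.9
tool_pos: [563.2, -241.7, 54.1]
tool_rot: [0.044, 0.706, 0.044, -0.706]
ft_force: [1.0, 0.1, -0.7]
width: 0.349
```

```bash
python3 -c "
from h import *
st(); shot('scene','s7.png')
im=cv2.imread('pics/s7.png')[110:240,310:450]; cv2.imwrite('pics/s7z.png',cv2.resize(im,None,fx=4.5,fy=4.5,interpolation=2))"
```

```text
t 19.9 tcp [ 563.2 -241.7   54.1] rig [ -0.5 -78.1] polar 193.1 -90.2 F [ 1.   0.1 -0.7] tz [ 0.05 -0.17  0.02] w 0.349 jawdeg(rig) -180.1 tilt [ 0. -0. -1.] q6 2.42
```

View pics/s7z.png

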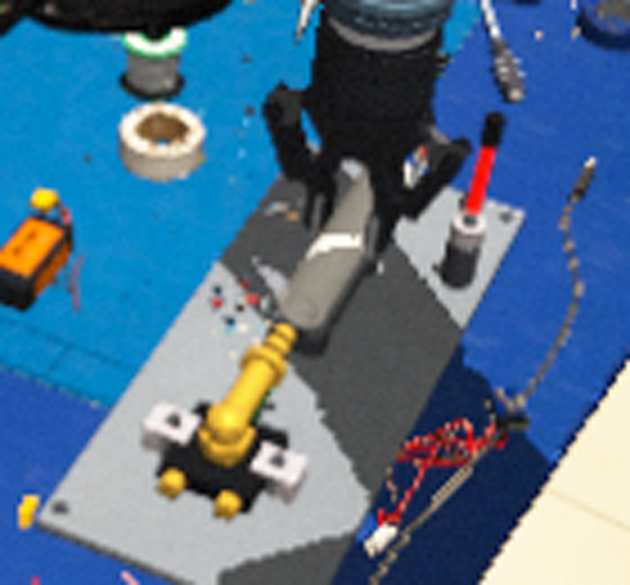

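The pipe lies in the cradle with its bore facing the spigot (about (290,335)). I'll slide it on.

Call:
drive_tool([
  [-1,[0,-0.01,0],0],
  [-1,[0,-0.01,0],0],
  [-1,[0,-0.006,0],0],
  [-1,[0,-0.005,0],0],
  [-1,[0,0,0],0],
])

```text
time: 20.58
tool_pos: [559.2, -210.1, 54.1]
tool_rot: [-0.044, -0.706, -0.044, 0.706]
ft_force: [0.8, 1.1, 0.1]
width: 0.351
```

```bash
python3 -c "
from h import *
st()"
```

```text
t 20.57 tcp [ 559.2 -210.1   54.1] rig [ -0.5 -46.3] polar 161.3 -90.2 F [0.8 1.1 0.1] tz [ 0.08 -0.16 -0.01] w 0.351 jawdeg(rig) -180.1 tilt [-0.     0.001 -1.   ] q6 2.46
```

Call:
drive_tool([
  [-1,[0,-0.006,0],0],
  [-1,[0,-0.006,0],0],
  [-1,[0,-0.005,0],0],
  [-1,[0,-0.004,0],0],
  [-1,[0,0,0],0],
])

```text
time: 21.2
tool_pos: [556.5, -189.4, 54.1]
tool_rot: [-0.044, -0.706, -0.044, 0.706]
ft_force: [1.6, 1.6, 0.6]
width: 0.352
```

```bash
python3 -c "
from h import *
st()"
```

```text
t 21.2 tcp [ 556.5 -189.4   54.1] rig [ -0.5 -25.4] polar 140.4 -90.2 F [1.6 1.6 0.6] tz [ 0.16 -0.22 -0.01] w 0.352 jawdeg(rig) -180.1 tilt [-0.     0.001 -1.   ] q6 2.49
```

Call:
drive_tool([
  [-1,[0,-0.002,0],0],
  [-1,[0,-0.002,0],0],
  [-1,[0,0,0],0],
])

```text
time: 21.58
tool_pos: [556.2, -186.8, 54.3]
tool_rot: [0.044, 0.706, 0.044, -0.706]
ft_force: [0.6, -3.9, -0.4]
width: 0.352
```

```bash
python3 -c "
from h import *
st(); shot('scene','s8.png')
im=cv2.imread('pics/s8.png')[110:240,310:450]; cv2.imwrite('pics/s8z.png',cv2.resize(im,None,fx=4.5,fy=4.5,interpolation=2))"
```

```text
t 21.57 tcp [ 556.2 -186.8   54.3] rig [ -0.5 -22.7] polar 137.7 -90.2 F [ 0.6 -3.9 -0.4] tz [-0.59 -0.08  0.02] w 0.352 jawdeg(rig) -180.1 tilt [ 0.    -0.001 -1.   ] q6 2.49
```

View pics/s8z.png

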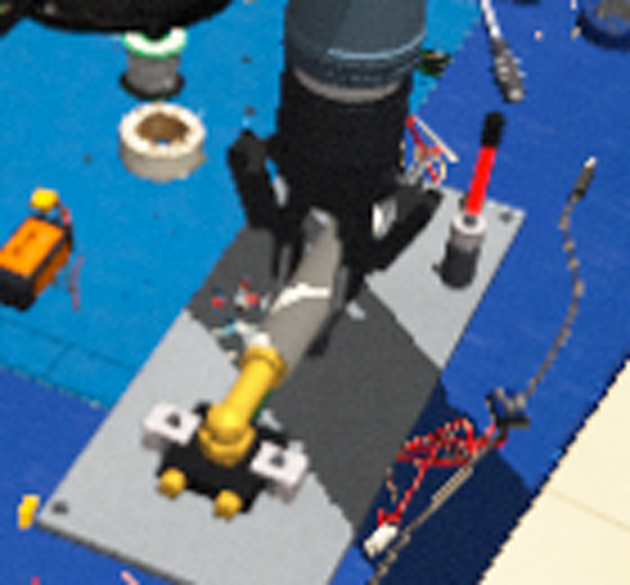

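The pipe end meets the collar at about (262,355), and the force on contact confirms it is home. I'll release and lift.

Call:
drive_tool([
  [0.2,[0,0,0],0],
  [0.6,[0,0,0],0],
  [0.6,[0,0,0],0],
  [0.6,[-0.03,0,0],0],
  [0.6,[-0.06,0,0],0],
])

```text
time: 22.25
tool_pos: [553.9, -184.7, 142.0]
tool_rot: [-0.043, -0.704, -0.045, 0.708]
ft_force: [0.2, -0.9, -0.4]
width: 0.798
```

Call:
drive_tool([
  [-1,[-0.05,0.02,0],0],
  [-1,[0,0.05,0],0],
  [-1,[0,0.04,0],0],
  [-1,[0,0,0],0],
  [-1,[0,0,0],0],
])

```text
time: 22.88
tool_pos: [569.4, -294.5, 193.5]
tool_rot: [-0.043, -0.705, -0.044, 0.706]
ft_force: [-0.5, -0.1, 0.2]
width: 0.003
```

```bash
python3 pipe.py w9 45 70; python3 - <<'E'
from h import *
T=camT('wrist')
for o in ['pipe','keeper_knob','pipe_seat']:
    for x in pinpoint('wrist',o)[:1]: p=w(T,x['centre']); print(o,x['conf'],np.round(p,1),np.round(rig(p),1))
E
python3 leg2.py s9 scene
```

```text
t 22.88 tcp [ 569.4 -294.5  193.5] rig [  -1.  -131.3] polar 246.3 -90.2 F [-0.5 -0.1  0.2] tz [-0.    0.01 -0.06] w 0.003 jawdeg(rig) -180.1 tilt [-0.001  0.001 -1.   ] q6 2.35
510 ((564.8423461914062, -255.25831604003906), (30.466472625732422, 24.888280868530273), 6.769232749938965) z 61.869778952454794 rig [ -0.61542686 -91.76817598]
off in tool y,z [-39.09760562  -0.20023762]
keeper_knob 0.78 [ 519.9 -367.7   80.2] [ -59.4 -197.6]
t 23.07 tcp [ 569.8 -294.   194. ] rig [  -0.6 -130.8] polar 245.8 -90.1 F [-0.6  0.7 -0.2] tz [ 0.01  0.02 -0.02] w 0.001 jawdeg(rig) -180.1 tilt [-0.  0. -1.] q6 2.35
207 74 leg mean ang -92.32099207400294 far 63.05801714994095 base [-0.71362298  1.67709237]
30 32 [ -1.4 -38.7] [-8.8  7.8]
50 37 [ -2.1 -53. ] [-12.2  10.6]
60 2 [-12.2 -61.2] [-12.2 -12.2]
top z 49.19253069580634
0.68 [  1.  -94.2]
```

View pics/w9.png

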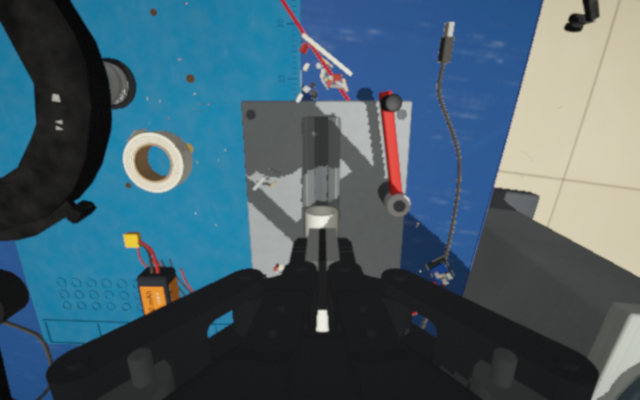

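The pipe's far end shows at (320,215), rig y about −104, so it is home. The keeper bar runs (397,203)→(390,100). Now I'll go round behind the knob.

Call:
drive_tool([
  [-1,[0,0.033,0.048],0],
  [-1,[0,0.033,0.048],0],
  [-1,[0.058,0,0],0],
  [-1,[0.05,0,0],0],
  [-1,[0.01,0,0],0],
])

```text
time: 23.8
tool_pos: [480.7, -370.2, 72.5]
tool_rot: [-0.042, -0.704, -0.046, 0.707]
ft_force: [-0.4, 1.1, 0.7]
width: 0.001
```

```bash
python3 -c "
from h import *
st(); shot('wrist','w10.png')"
```

```text
t 23.8 tcp [ 480.7 -370.2   72.5] rig [ -98.6 -195.2] polar 325.5 -107.6 F [-0.4  1.1  0.7] tz [ 0.   -0.06  0.02] w 0.001 jawdeg(rig) -180.1 tilt [-0.005  0.005 -1.   ] q6 2.17
```

View pics/w10.png

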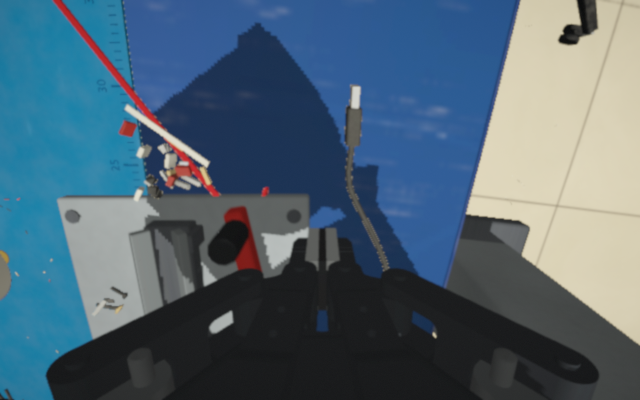

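Call:
drive_tool([
  [-1,[0,0.005,-0.015],0],
  [-1,[0,0.001,-0.015],0],
  [-1,[0,-0.001,-0.014],0],
  [-1,[0,-0.003,-0.013],0],
  [-1,[0,-0.005,-0.012],0],
])

```text
time: 24.48
tool_pos: [551.8, -360.8, 76.4]
tool_rot: [0.044, 0.706, 0.044, -0.706]
ft_force: [-0.1, -0.8, -0.8]
width: -0.003
```

Call:
drive_tool([
  [-1,[0,-0.006,-0.01],0],
  [-1,[0,-0.007,-0.009],0],
  [-1,[0,-0.008,-0.008],0],
  [-1,[0,-0.009,-0.007],0],
  [-1,[0,0,0],0],
])

```text
time: 25.1
tool_pos: [581.4, -326.0, 76.1]
tool_rot: [0.044, 0.706, 0.045, -0.706]
ft_force: [-0.6, 0.3, 0.2]
width: 0.0
```

```bash
python3 -c "
from h import *
st(); r=rig(monitor.read_state()['tool_pos'])-[-70,-113]; print(r,np.hypot(*r),np.degrees(np.arctan2(r[1],r[0]))); shot('wrist','w11.png')"
```

```text
t 25.1 tcp [ 581.4 -326.    76.1] rig [   6.9 -164.1] polar 279.1 -88.6 F [-0.6  0.3  0.2] tz [ 0.03  0.05 -0.02] w 0.0 jawdeg(rig) -180.1 tilt [ 0.  0. -1.] q6 2.33
[ 76.88320415 -51.05759337] 92.29249655948001 -33.58785613143129
```

View pics/w11.png

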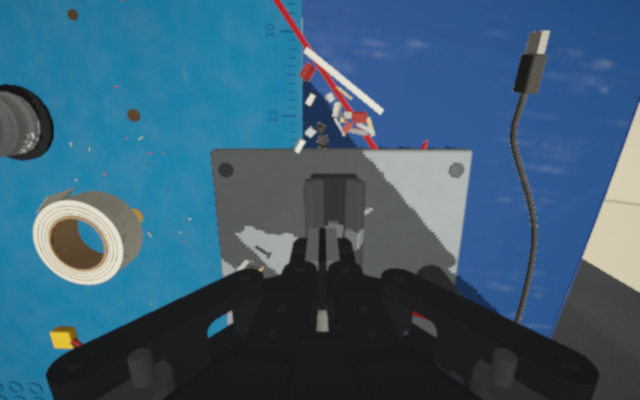

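Call:
drive_tool([
  [-1,[0,-0.01,-0.004],0],
  [-1,[0,-0.01,-0.003],0],
  [-1,[0,-0.008,-0.002],0],
  [-1,[0,0,0],0],
])

```text
time: 25.65
tool_pos: [586.3, -297.1, 76.0]
tool_rot: [-0.044, -0.706, -0.045, 0.706]
ft_force: [0.2, 0.3, -1.0]
width: -0.001
```

```bash
python3 -c "
from h import *
st(); r=rig(monitor.read_state()['tool_pos'])-[-70,-113]; print(r,np.hypot(*r),np.degrees(np.arctan2(r[1],r[0]))); shot('scene','s10.png')
im=cv2.imread('pics/s10.png')[110:240,310:450]; cv2.imwrite('pics/s10z.png',cv2.resize(im,None,fx=4.5,fy=4.5,interpolation=2))"
```

```text
t 25.65 tcp [ 586.3 -297.1   76. ] rig [  15.4 -136. ] polar 251.5 -86.5 F [ 0.2  0.3 -1. ] tz [ 0.01 -0.04 -0.01] w -0.001 jawdeg(rig) -180.1 tilt [-0.     0.001 -1.   ] q6 2.37
[ 85.39090914 -22.99597346] 88.43315078830062 -15.072312775424978
```

View pics/s10z.png

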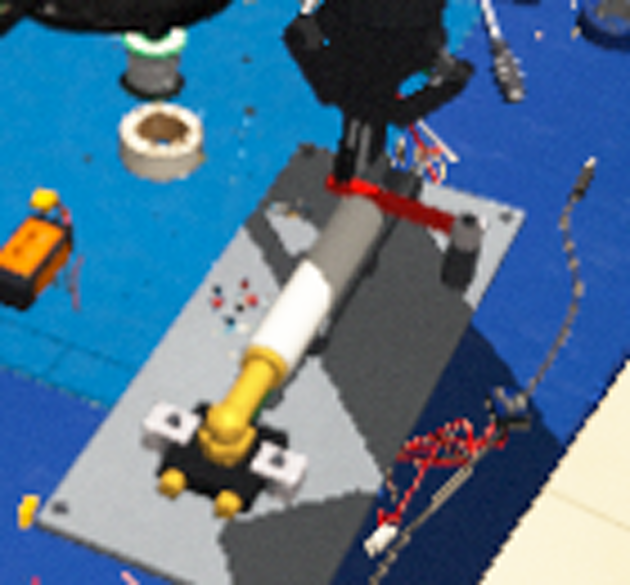

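The bar spans from the pivot (465,225) to (335,183), nearly shut behind the pipe. I'll push until it meets the stop.

Call:
drive_tool([
  [-1,[0,-0.003,0],0],
  [-1,[0,-0.003,0],0],
  [-1,[0,0,0],0],
])

```text
time: 26.08
tool_pos: [585.7, -292.6, 76.2]
tool_rot: [0.044, 0.706, 0.044, -0.706]
ft_force: [2.0, -2.3, -0.7]
width: 0.003
```

Call:
drive_tool([
  [-1,[0,-0.002,0],0],
  [-1,[0,-0.001,0],0],
  [-1,[0,0,0],0],
])

```text
time: 26.45
tool_pos: [585.6, -292.3, 76.4]
tool_rot: [0.045, 0.706, 0.042, -0.705]
ft_force: [3.3, -11.1, -5.7]
width: 0.003
```

It is on its stop: 11 N and no further travel. I'll back off, lift and check.

Call:
drive_tool([
  [-1,[0,0.02,0],0],
  [-1,[0,0.03,0],0],
  [-1,[-0.06,0.02,0],0],
  [-1,[-0.06,0,0],0],
  [-1,[-0.03,0,0],0],
])

```text
time: 27.08
tool_pos: [594.8, -360.3, 229.9]
tool_rot: [0.045, 0.707, 0.043, -0.704]
ft_force: [1.1, -1.0, 0.5]
width: -0.002
```

Call:
drive_tool([
  [-1,[0,0.05,0.02],0],
  [-1,[0,0.05,0.02],0],
  [-1,[0,0,0],0],
  [-1,[0,0,0],0],
])

```text
time: 27.58
tool_pos: [566.2, -462.7, 224.8]
tool_rot: [-0.043, -0.706, -0.044, 0.706]
ft_force: [0.6, 0.2, 0.3]
width: 0.004
```

```bash
cat > fin.py <<'E'
from h import *
st()
for n in ['scene','top']:
    im,d,T=shot(n,'f_'+n+'.png'); P=cloud(n,d,T).reshape(-1,3); hsv=cv2.cvtColor(im,cv2.COLOR_RGB2HSV).reshape(-1,3)
    r=(P[:,:2]-O)@np.c_[EX,EY]; z=P[:,2]
    m=(z>44)&(z<66)&(abs(r[:,0])<22)&(r[:,1]>-125)&(r[:,1]<60)&(hsv[:,1]<70)&(hsv[:,2]>80)
    print(n,'pipe',m.sum(),cv2.minAreaRect(r[m].astype(np.float32)) if m.sum() else None)
    m=(z>50)&(z<64)&((hsv[:,0]<8)|(hsv[:,0]>172))&(hsv[:,1]>150)&(abs(r[:,0]+20)<65)&(abs(r[:,1]+113)<60)
    x=r[m]; print('bar',m.sum()); 
    if m.sum()>5: print(cv2.fitLine(x.astype(np.float32),cv2.DIST_L2,0,.01,.01).ravel())
    m=(z>70)&(z<90)&(abs(r[:,0]-20)<30)&(abs(r[:,1]+113)<40); print('knob',m.sum(),r[m].mean(0) if m.sum() else None)
    m=(hsv[:,0]>12)&(hsv[:,0]<32)&(hsv[:,1]>100)&(z>40)&(z<72)&(abs(r[:,0])<25)&(r[:,1]>55)&(r[:,1]<87); print('leg',m.sum(),r[m].mean(0))
    for o in ['pipe','keeper_knob','battery','multimeter','tape_white']:
        for x in pinpoint(n,o)[:1]: p=w(T,x['centre']); print(o,round(x['conf'],2),np.round(p,1),np.round(rig(p),1))
im=cv2.imread('pics/f_scene.png')[110:240,310:450]; cv2.imwrite('pics/f_sz.png',cv2.resize(im,None,fx=4.5,fy=4.5,interpolation=2))
E
python3 fin.py
```

```text
t 27.57 tcp [ 566.2 -462.7  224.8] rig [ -25.5 -297.7] polar 413.5 -93.5 F [0.6 0.2 0.3] tz [-0.05  0.05 -0.01] w 0.004 jawdeg(rig) -180.2 tilt [-0.001  0.002 -1.   ] q6 2.17
scene pipe 438 ((0.30713462829589844, -27.5743408203125), (36.63003921508789, 168.02072143554688), 1.352384090423584)
bar 94
[ 9.99871016e-01  1.60596110e-02 -2.27198257e+01 -1.11635254e+02]
knob 24 [  18.84360016 -110.90268571]
leg 76 [-1.96119854 68.53404814]
pipe 0.73 [ 558.5 -192.9   45.7] [  1.  -29.1]
keeper_knob 0.73 [ 749.2 -146.7    5.2] [196.   -7.4]
battery 0.91 [ 746.5 -147.2    5.9] [193.3  -7.6]
multimeter 0.78 [6.603e+02 3.514e+02 3.000e-01] [170.8 497.9]
tape_white 0.64 [ 738.6 -292.8    2.1] [ 167. -151.]
top pipe 593 ((-0.08133983612060547, -25.15416717529297), (160.2213592529297, 31.29848861694336), 89.91256713867188)
bar 96
[ 9.9999636e-01  2.6949195e-03 -1.9010313e+01 -1.1379055e+02]
knob 25 [  19.72907838 -114.03964409]
leg 78 [ 0.32628662 69.67167771]
pipe 0.9 [ 559.6 -182.9   44. ] [  3.4 -19.3]
keeper_knob 0.66 [ 587.7 -273.    80. ] [  19.8 -112.3]
battery 0.75 [ 749.  -145.5    3.3] [196.   -6.2]
multimeter 0.77 [ 6.563e+02  3.530e+02 -1.000e-01] [167.1 500. ]
tape_white 0.76 [ 737.3 -291.1    5.9] [ 166.  -149.1]
```

View pics/f_sz.png

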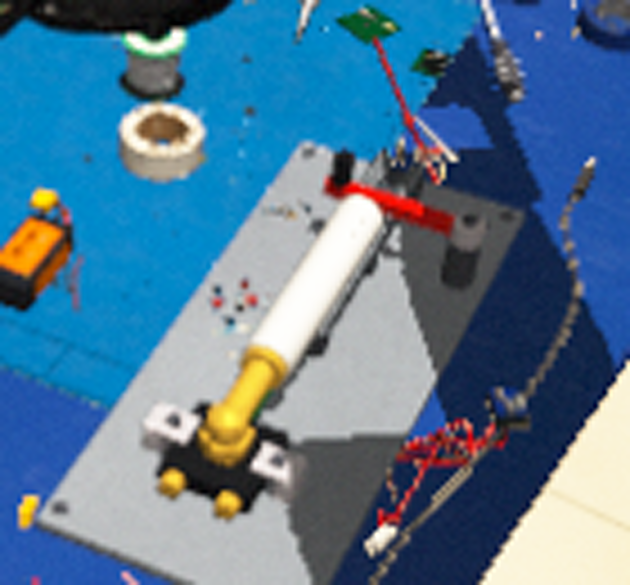

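View pics/f_top.png

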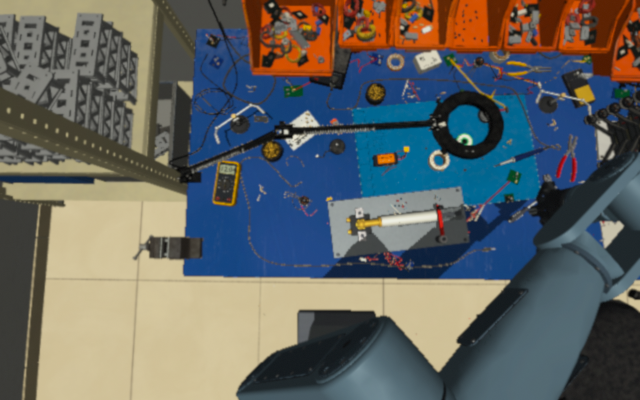

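```bash
python3 -c "
from h import *
print(job_done()); st()"
```

```text
the job is handed in; nothing more can be done
None
the job is handed in; nothing more can be done
```

The job is handed in at about 28 s of the 72 s allowed. I pushed the elbow clockwise past snug into line with the cradle and backed off. Then I laid the pipe in the cradle and slid it home, and swung the keeper bar shut.

What my last checks showed:

| Check | Reading | Note |
|---|---|---|
| Elbow direction | within about 1° of the cradle line | 0.8 mm off at 75 mm radius, measured before the pipe went on; the scene camera put it about 2° past |
| Elbow snug | not read directly | inferred from the 5.4 rad turned and the leg's final direction |
| Pipe middle (rig y) | −25.2 mm from the top camera | target −23; within the 8 mm limit |
| Pipe angle | 0.1° off the cradle | top camera |
| Keeper | about 0 rad (top), 0.016 rad (scene) | met its stop with 11 N |
| Battery, meter and tape | unmoved | network positions agree to within about 5 mm |
| Robot | clear of everything | wrist force about 0.6 N |

The cameras disagreed slightly on the pipe. The scene camera put the middle at −27.6 mm, and the networks said −29 mm (scene) and −19 mm (top). All are within 8 mm of the seat.

The scene camera's network also mistook the battery for the keeper knob once. I discarded that reading because the depth data and the top camera agreed on the knob.

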